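# Counterbalance a centrifuge bucket on the bench balance

### The job

Take the square-edged counterweight bar out of the sloped bin and set it crosswise on the free arm of the bucket balance, so placed that the beam comes to rest level on its own with the loaded bucket. How heavy the bucket is you must find out by feel or by trial. Leave the other two bars in the bin and the wash bottle and the beaker standing where they are.

Things in the scene. Friction and masses are not known exactly. Their poses are not given: they have to be found in the camera images.
- counterweight: The bar to use: aluminium block, square edges, 100 long x 30 wide x 40 high (mm), 330 g. Origin: middle of its underside; x along its length, y across its 30 mm width, z out of its top. Starts in one of the bin's three compartments (which one varies), lying lengthwise up the slope, underside flat on the sloping floor.
- round_bar: Bystander: round aluminium bar, 100 mm long, 34 mm diameter, with a small flat under it, in another compartment. Origin: middle of its underside; x along its length. Leave it.
- flat_bar: Bystander: flat aluminium bar, 100 x 50 x 14 mm, in the remaining compartment. Origin: middle of its underside; x along its length. Leave it.
- bin: Fixed grey bin, floor sloping 0.55 rad, rising towards its own +x (away from the robot). Three compartments, centres at y = -105, 0, 105 mm, each 100 mm wide, 124 mm long up the slope. Dividers stand 35 mm, end lips 25 mm, square off the sloping floor. Floor's middle 55 mm above the bench, highest edge about 120 mm. Origin: on the bench under the floor's middle.
- stand: Fixed white stand of the balance: base 150 x 220 x 14 mm, two posts carrying the pivot 90 mm above the bench. Origin: on the bench under the pivot; its y runs along the beam, +y towards the bucket, -y towards the free arm.
- deck (a point): Steel deck on top of the rocking beam, 70 wide, 6 thick, 440 long (220 mm each way from the pivot); dark ticks every 20 mm on the free arm, 60 to 200 mm from the pivot. Origin: top face above the pivot, 15 mm above the pivot axis, 105 mm above the bench; y along the beam, +y bucket's arm, -y free arm; z out of the top. Tilts with the beam.
- beam (a joint): Beam tilt, rad: 0 level, negative = free arm up, bucket down; stops at -0.15 (its start) and 0.15. A damped spring (1.75 N m/rad, about 1.4 net of the raised loads) draws it level, so between the stops the tilt shows the imbalance: counterweight 10 mm outwards adds about 0.023 rad. Unloaded deck and beam are in balance. Settles in 1 s.
- bucket: Closed grey centrifuge bucket with white lid, 88 mm diameter, 104 mm tall, fixed to the beam with its axis 130 mm from the pivot on the +y arm. Origin: centre of its underside. Its mass is hidden and differs each time, 0.21 to 0.46 kg; the counterweight balances it about 85 to 182 mm from the pivot.
- wash_bottle: Bystander: white plastic wash bottle, 60 mm diameter, 165 mm tall, on the bench beyond the work. Origin: centre of its underside.
- beaker: Bystander: glass beaker, 70 mm diameter, 85 mm tall, on the bench beyond the work. Origin: centre of its underside.

How it is judged (in metres and radians):
At the end, for the whole second after the job is handed in: The counterweight rests crosswise (within 20 degrees) on the free arm's deck, its middle within 40 mm of the deck's centre line, let go and still, and the beam stands level within 0.02 rad (value of joint beam between -0.02 and 0.02 rad and velocity of joint beam between -0.05 and 0.05 rad/s and y of counterweight in the frame of deck between -0.225 and -0.05 m and x of counterweight in the frame of deck between -0.04 and 0.04 m and z of counterweight in the frame of deck between -0.006 and 0.046 m and angle between the x axis of counterweight and the x axis of deck, either way round below 0.35 rad and linear speed of counterweight below 0.02 m/s); the robot touches nothing.
It fails at once if another bar, the wash bottle or the beaker was moved by more than 30 mm (distance of any of round_bar, flat_bar, wash_bottle, beaker from where it was at the start of the episode above 0.03 m).
It also fails if it takes over 64 s, if anything falls off the work surface, if the arm or the gripper's body presses on something with over 40 N, if the wrist force passes 120 N, or if a joint passes its speed limit or range.

### The arm

A 6-joint arm with a two-finger parallel gripper is mounted at the origin on the work surface. World frame = base frame: x ahead of the robot, y to its left, z up, the work surface at z = 0. Lengths are in m, angles in degrees, forces in N, time in s.
With the tool pointing down it reaches from about 0.4 to 0.825 m from the base axis. Payload 7 kg.
Tool frame: the origin (TCP) lies at the very end of the fingers, on their centre line; the grasp point (between the pads) lies 19 mm behind it; x points along the fingers, z is the direction in which the jaws open and shut, and the axes are right-handed (so a half turn about x gives the same grasp; the last joint's range is limited). The gripper opens to 88 mm and grips with 3 to 60 N. Pads are 19 mm wide; open, the fingers measure 130 mm over their backs; the gripper's body (78 mm by 193 mm) begins 47 mm behind the grasp point.
Start: joints at [-47.836, 20.546, 0.682, 0, -70.136, -16.507], TCP at [0.292, -0.608, 0.227] pointing down, gripper open.
Joint ranges: [-176.03, 176.03], [-82.01, 121.73], [-58.28, 71.71], [-173.87, 95.51], [-174.79, -0.11], [-173.66, 173.66]. Speed limits (degrees/s): [136.94, 136.94, 172.46, 180, 180, 180].

### API

Orientations are given as [roll, pitch, yaw] about the fixed x, y, z axes, in that order (R = Rz(yaw) Ry(pitch) Rx(roll)).
In Python, from plant import sensors, cams, workorder gives the robot as it stands. The module is installed in compiled form; this text tells all that it offers.
- The arm moves only by the shell command python3 -m handwheel 'ROWS' [OPENING] [FORCE]. ROWS is JSON, one flat list of numbers, 4 for each row, row after row: the shift along the tool's x, y, z in cm, then the turn about the tool's x in degrees. A call has exactly 10 rows; each row is the pose to reach, as a shift and turn from the pose commanded when the call began, along the tool's axes at that moment; what a row does not reach only later rows make up. A row lasts 1/8 s, in which the tool goes at most 62.5 mm and 10.7 degrees, less where a joint would pass 70% of its speed; a pose out of reach is approached as far as the arm can. A call with a gripper value outside its range is refused whole. OPENING is the finger opening in cm, from 0 to 8.76, set as the call begins (- or left out, the last holds). The fingers move at their own pace and stop on an object; FORCE is the grip in N (left out, the last holds). Time passes only in rows, so rows that repeat a pose let the fingers close, or fill a call up. It gives the time, the measured TCP pose, the force and the opening at its end, in the units of the state.
- sensors.get_state(): the state, without advancing time (a new reading comes with each control period).
- cams.capture(name): name is "scene" or "top"; returns a dict with "image" (384x512x3 uint8, red, green, blue), "fov_y" (degrees; the focal length in pixels is half the picture's height over the tangent of half this angle, whatever the lens; pixels are square), "cx", "cy" (the principal point, pixels), "xyz" and "rotation" of the camera in the world. Camera axes: x right, y down, z forward; pixel columns grow to the right and rows downward; lengths in m; the calibration is good to about 2 mm. A picture is of the moment at which its call begins. There is no depth.
- workorder.close_job(): hands the job in, once; it reports no verdict.
The state is a dict: "time_s": time; "joints": joint angles; "qd": joint speeds; "joint_torque": joint torques, N m; "tcp_pos": TCP position; "eef_rot": TCP orientation; "contact_force": force on the tool from outside, world axes, zero at the start; "moment": the same for the moment, N m; "gripper_width": finger opening in m.
Only numpy, scipy, OpenCV 4.12 (cv2) and the standard library are available. Lean on these libraries where they do the work, as an engineer would, in place of code of your own. Each camera call takes 0.05 s, during which the arm holds its last target.

## Working session

There is one attempt and no reset: what is moved stays moved. The work goes in short steps, Python scripts to look and compute and a shell command to move; the robot and the scene stay as the last step left them, time stands still between calls to the robot, and variables do not carry over. Pictures are saved under pics/ and viewed, and the job is handed in when it is done.

```bash
mkdir -p pics; python3 - <<'E'
from plant import sensors,cams
import cv2,json,numpy as np
s=sensors.get_state();print(s)
for n in("scene","top"):
    c=cams.capture(n);im=c.pop("image");print(n,c)
    cv2.imwrite(f"pics/{n}0.png",im[:,:,::-1])
E
```

```text
{'time_s': 0.0, 'joints': array([-4.78340466e+01,  2.05919676e+01,  6.34354609e-01, -2.00095089e-02,
       -7.01361778e+01, -1.65072302e+01]), 'qd': array([ 0.05479731, -0.03839448,  0.04467272,  0.07299812,  0.01434124,
       -0.06163535]), 'joint_torque': array([-1.31945813e-03, -5.82716024e+01,  2.93043441e+01,  6.99675992e+00,
        6.81476711e-03, -1.40722004e-04]), 'tcp_pos': array([ 0.29205015, -0.60800901,  0.22562144]), 'eef_rot': array([  5.16823908,  89.90434095, 120.82014794]), 'contact_force': array([ 0.27137981, -0.00111612, -0.28976719]), 'moment': array([-0.01614775,  0.02369204,  0.00315566]), 'gripper_width': 0.08751854272053648}
scene {'fov_y': 57.18893507975762, 'cx': 256.7398139815309, 'cy': 187.00240459565035, 'xyz': array([ 1.19791436, -0.36396522,  0.88006584]), 'rotation': array([-140.08128321,   -0.5388903 ,   57.72364812])}
top {'fov_y': 56.5294532218931, 'cx': 252.10265891715636, 'cy': 186.91511607002107, 'xyz': array([0.5586751 , 0.01061578, 1.01762284]), 'rotation': array([-1.75804078e+02,  5.88079867e-02, -9.10089366e+01])}
```

View pics/scene0.png

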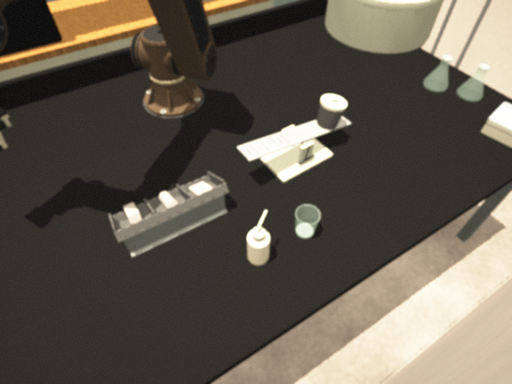

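View pics/top0.png

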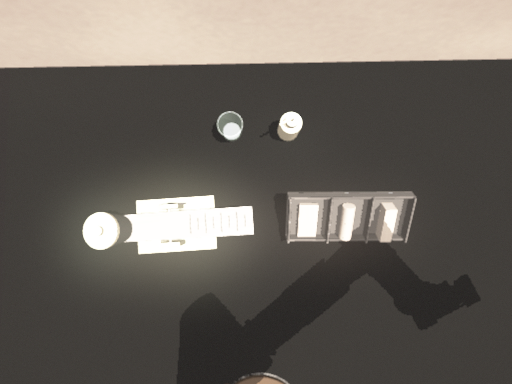

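```bash
cat > h.py <<'E'
import numpy as np,cv2
from scipy.spatial.transform import Rotation as R
from plant import sensors,cams
def cap(n): return cams.capture(n)
def ray(c,u,v):
    f=192/np.tan(np.radians(c['fov_y']/2)); d=np.array([(u-c['cx'])/f,(v-c['cy'])/f,1])
    return np.array(c['xyz']),R.from_euler('xyz',c['rotation'],degrees=True).as_matrix()@d
def onz(c,u,v,z):
    o,d=ray(c,u,v); return o+d*(z-o[2])/d[2]
def proj(c,p):
    f=192/np.tan(np.radians(c['fov_y']/2)); q=R.from_euler('xyz',c['rotation'],degrees=True).as_matrix().T@(np.array(p)-c['xyz'])
    return c['cx']+f*q[0]/q[2],c['cy']+f*q[1]/q[2]
def zoom(c,x0,y0,x1,y1,k,fn):
    im=cv2.resize(c['image'][y0:y1,x0:x1,::-1],None,fx=k,fy=k,interpolation=cv2.INTER_CUBIC); 
    for x in range((x0+9)//10*10,x1,10): cv2.putText(im,str(x),((x-x0)*k,8),0,.3,(0,255,255),1);cv2.line(im,((x-x0)*k,10),((x-x0)*k,14),(0,255,255),1)
    for y in range((y0+9)//10*10,y1,10): cv2.putText(im,str(y),(0,(y-y0)*k+3),0,.3,(0,255,255),1)
    cv2.imwrite(fn,im)
E
python3 - <<'E'
from h import *
import pickle
t=cap('top');s=cap('scene');pickle.dump((t,s),open('c0.pkl','wb'))
zoom(t,275,180,425,255,5,'pics/t_bin.png')
zoom(t,75,185,265,260,4,'pics/t_bal.png')
zoom(s,100,170,235,255,5,'pics/s_bin.png')
E
```

```text
(no output)
```

View pics/t_bin.png

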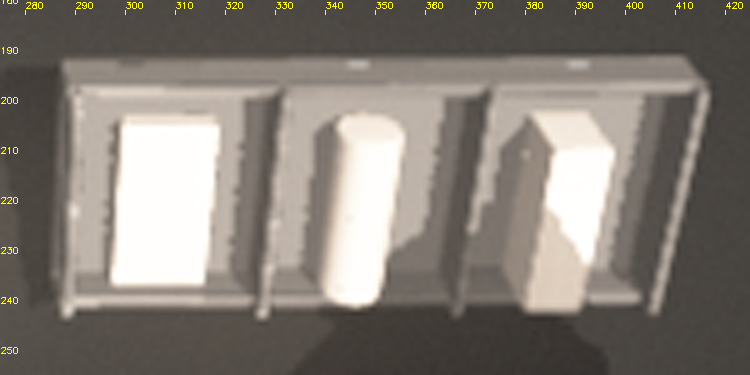

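View pics/t_bal.png

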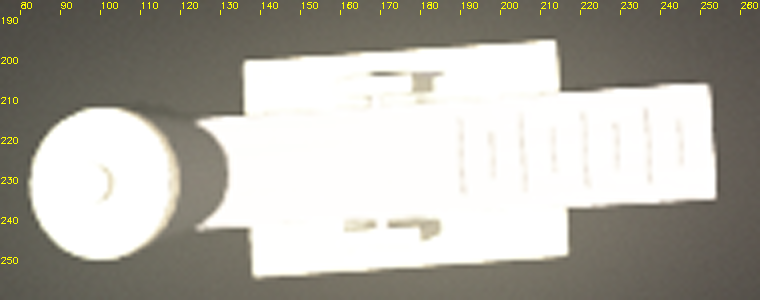

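View pics/s_bin.png

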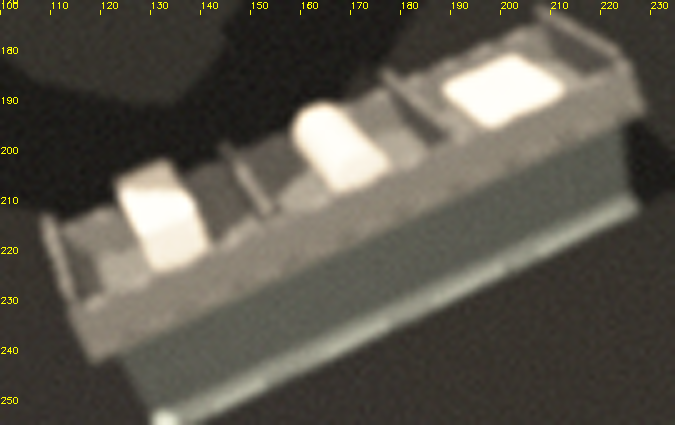

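```bash
python3 - <<'E'
from h import *
import pickle
t,s=pickle.load(open('c0.pkl','rb'))
def tri(a,b):
    o1,d1=ray(t,*a);o2,d2=ray(s,*b)
    d1/=np.linalg.norm(d1);d2/=np.linalg.norm(d2)
    k=np.linalg.lstsq(np.c_[d1,-d2],o2-o1,rcond=None)[0]
    p,q=o1+d1*k[0],o2+d2*k[1];return np.round((p+q)/2,4),round(np.linalg.norm(p-q),4)
for n,a,b in [('up+y',(384.5,210),(138,208)),('up-y',(397,209),(127,213)),('lo+y',(380,242),(134,202)),('lo-y',(391,242),(124,207)),
 ('ub+y',(380,202),(141,219)),('ub-y',(391.5,202),(132,224)),
 ('bin hi+y',(287.5,192),(225.5,181.5)),('bin hi-y',(408.5,197),(113,231)),('lo+y',(288,242),(205.5,171)),('lo-y',(406,242),(107,213))]:
    print(n,*tri(a,b))
# beam: deck at ends. ticks
for n,u,v,z in [('end far',252,206,.138),('end near',253.5,234.5,.138),('pivotmid',0,0,.1)]:
    if u: print(n,onz(t,u,v,z))
for u,v in[(136,200),(212,195),(216.5,248.5),(138.5,254)]: print('base',onz(t,u,v,.014))
print('lid',onz(t,100,230,.19))
E
```

```text
up+y [ 0.5594 -0.3241  0.1184] 0.0061
up-y [ 0.5614 -0.3546  0.1204] 0.0057
lo+y [ 0.4765 -0.327   0.0558] 0.0029
lo-y [ 0.4756 -0.3578  0.0521] 0.0029
ub+y [ 0.579  -0.3261  0.0921] 0.0125
ub-y [ 0.5794 -0.3541  0.091 ] 0.0079
bin hi+y [ 0.6076 -0.0817  0.1268] 0.0089
bin hi-y [ 0.5892 -0.3984  0.1049] 0.0189
lo+y [ 0.4777 -0.0871  0.0531] 0.0089
lo-y [ 0.4729 -0.4026  0.051 ] 0.0056
end far [0.57614741 0.01146365 0.138     ]
end near [0.50647164 0.00901986 0.138     ]
base [0.60120425 0.33735268 0.014     ]
base [0.61150146 0.12356673 0.014     ]
base [0.46223661 0.11244341 0.014     ]
base [0.45089202 0.32947154 0.014     ]
lid [0.52606008 0.36260046 0.19      ]
```

```bash
python3 - <<'E'
from h import *
import pickle
t,s=pickle.load(open('c0.pkl','rb'))
g=t['image'].sum(2).astype(float)
P=[]
for u in range(5,510,50):
    d=np.diff(g[50:85,u]);w=-np.minimum(d,0);w[w<40]=0
    P.append((u,round(float((w*np.arange(50.5,84.5)).sum()/w.sum()),2)))
print(P)
P=np.array(P);print(np.round(P[:,1]-np.polyval(np.polyfit(P[:,0],P[:,1],1),P[:,0]),2))
print(onz(t,256,65,0))
g=s['image'].sum(2)
# scene: base front edge and beaker/bottle
zoom(s,225,85,365,190,5,'pics/s_bal.png')
E
```

```text
[(5, 67.1), (55, 66.44), (105, 65.44), (155, 64.76), (205, 64.08), (255, 63.09), (305, 62.26), (355, 61.26), (405, 60.47), (455, 59.45), (505, 58.76)]
[-0.15  0.03 -0.12  0.05  0.22  0.08  0.1  -0.05  0.01 -0.16 -0.  ]
[ 0.99133075 -0.00738259  0.        ]
```

View pics/s_bal.png

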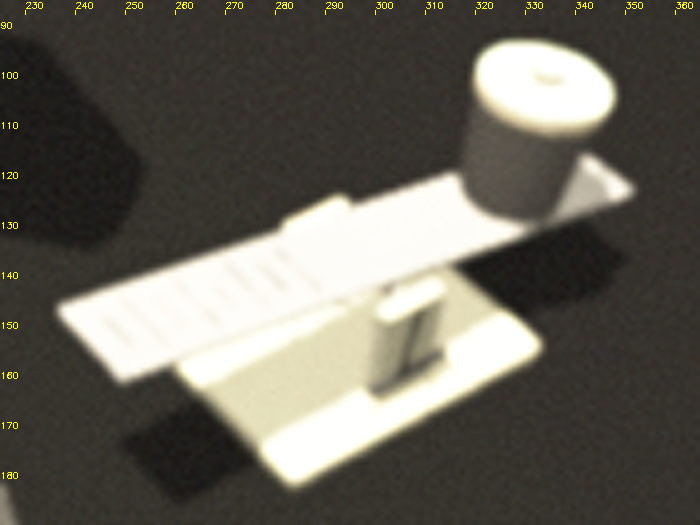

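```bash
python3 - <<'E'
from h import *
import pickle
t,s=pickle.load(open('c0.pkl','rb'))
for u,v,z in[(409,197,.119),(405.5,242.5,.051),(287.5,242.5,.051),(327,242.5,.051),(366,242.5,.051),(331.5,198,.119),(373,198,.119),(290,198,.119)]: print(u,v,np.round(onz(t,u,v,z),4))
xb=.545
# top face plane
o0=np.array([xb,0,.055]);n=np.array([-np.sin(.55),0,np.cos(.55)]);a=np.array([np.cos(.55),0,np.sin(.55)])
for u,v in[(384.5,210),(397,209.5),(380,242),(391,242)]:
    o,d=ray(t,u,v);p=o+d*((o0+.04*n-o)@n)/(d@n);print('blk',np.round(p,4),'s',np.round((p-o0)@a,4))
for p in [(.6115,.1236,.014),(.4622,.1124,.014),(.6012,.3374,.014),(.4509,.3295,.014)]: print('scene proj base',proj(s,p))
E
```

```text
409 197 [ 0.5922 -0.384   0.119 ]
405.5 242.5 [ 0.4729 -0.3984  0.051 ]
287.5 242.5 [ 0.4784 -0.082   0.051 ]
327 242.5 [ 0.4765 -0.1879  0.051 ]
366 242.5 [ 0.4747 -0.2925  0.051 ]
331.5 198 [ 0.5931 -0.1889  0.119 ]
373 198 [ 0.5913 -0.2933  0.119 ]
290 198 [ 0.5949 -0.0845  0.119 ]
blk [ 0.5607 -0.3237  0.1115] s 0.0429
blk [ 0.5614 -0.3552  0.1119] s 0.0437
blk [ 0.4761 -0.327   0.0597] s -0.0563
blk [ 0.4756 -0.3564  0.0594] s -0.0569
scene proj base (np.float64(284.58731118024446), np.float64(179.76984050034727))
scene proj base (np.float64(257.238974777914), np.float64(153.5840527156156))
scene proj base (np.float64(332.95095464686574), np.float64(153.56144133773515))
scene proj base (np.float64(304.9929553656893), np.float64(130.05392410865272))
```

```bash
cat >> h.py <<'E'
def go(p,yaw):
    # shift (cm, tool axes) to p, and turn about tool x (deg) so that jaw axis z lies along world dir at (yaw+90) either way
    s=sensors.get_state();M=R.from_euler('xyz',s['eef_rot'],degrees=True).as_matrix()
    print('t',s['time_s'],'tcp',np.round(s['tcp_pos'],4),'w',s['gripper_width'],'F',np.round(s['contact_force'],2))
    print('axes x,y,z',np.round(M.T,3).tolist(),'j',np.round(s['joints'],1))
    print('shift cm',np.round(M.T@(np.array(p)-s['tcp_pos'])*100,2))
    for k in(90,-90):
        a=np.radians(yaw+k);d=M.T@np.array([np.cos(a),np.sin(a),0]);print('turn',np.round(np.degrees(np.arctan2(-d[1],d[2])),1))
E
python3 - <<'E'
from h import *
go((.523,-.3405,.20),0)
E
```

```text
t 0.2 tcp [ 0.2921 -0.6082  0.226 ] w 0.08747589241784577 F [ 0.76  0.28 -0.6 ]
axes x,y,z [[-0.001, 0.001, -1.0], [-0.901, -0.433, 0.0], [-0.433, 0.901, 0.001]] j [-47.8  20.6   0.7  -0.  -70.1 -16.5]
shift cm [  2.61 -32.4   14.13]
turn 25.7
turn -154.3
```

```bash
python3 -m handwheel '[0,-5,2.2,4, 0,-10,4.4,8, 0.5,-15,6.5,12, 1,-20,8.7,16, 1.5,-25,10.9,20, 2,-30,13.1,25.7, 2.6,-32.4,14.1,25.7, 2.6,-32.4,14.1,25.7, 2.6,-32.4,14.1,25.7, 2.6,-32.4,14.1,25.7]' 4.2 20
python3 - <<'E'
from h import *
go((.523,-.3405,.055),0)
E
```

```text
time_s: 1.45
tcp_pos: [0.5227, -0.3418, 0.2008]
eef_rot: [-129.2, 90.0, -39.3]
contact_force: [0.0, 0.0, -0.1]
gripper_width: 0.0417
t 1.45 tcp [ 0.5227 -0.3418  0.2008] w 0.04169309653744805 F [ 0.04  0.05 -0.06]
axes x,y,z [[0.0, -0.0, -1.0], [-1.0, 0.002, -0.0], [0.002, 1.0, -0.0]] j [-15.3  16.8  -8.2   0.  -65.  -74.8]
shift cm [14.58 -0.03  0.13]
turn -0.1
turn 179.9
```

```bash
python3 -m handwheel '[3,0,0.1,0, 6,0,0.1,0, 8,0,0.1,0, 9,0,0.1,0, 10,0,0.1,0, 10.5,0,0.1,0, 11,0,0.1,0, 11,0,0.1,0, 11,0,0.1,0, 11,0,0.1,0]'
python3 - <<'E'
from h import *
t=cap('top');s=cap('scene')
zoom(t,275,180,425,255,5,'pics/t_bin2.png')
zoom(s,80,130,235,255,5,'pics/s_bin2.png')
E
```

```text
time_s: 2.7
tcp_pos: [0.5235, -0.3401, 0.0909]
eef_rot: [-111.6, 90.0, -21.7]
contact_force: [-0.4, -0.8, -0.6]
gripper_width: 0.0424
```

View pics/s_bin2.png

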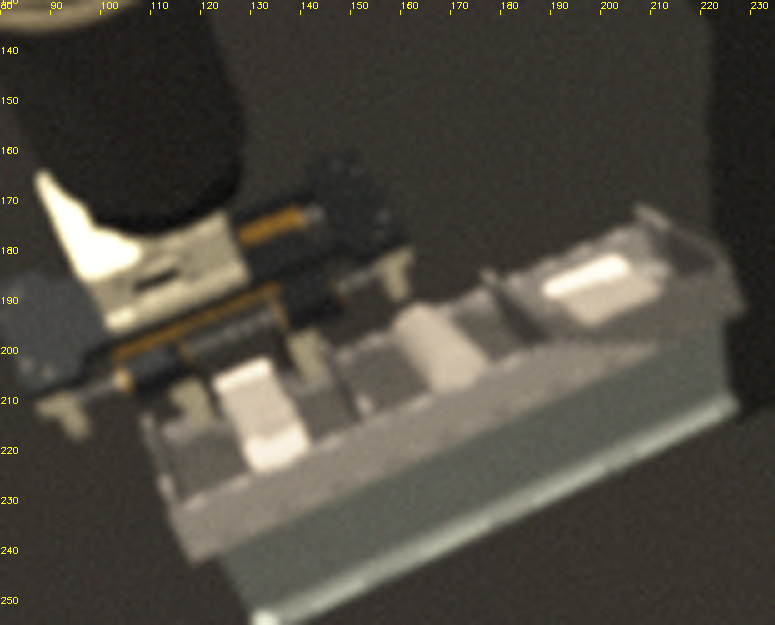

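View pics/t_bin2.png

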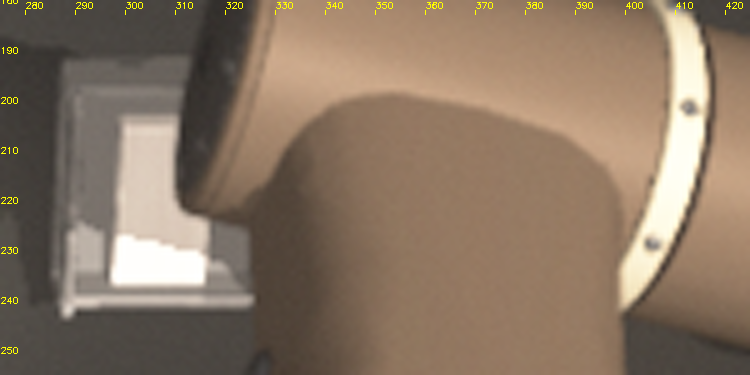

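```bash
python3 -m handwheel '[0.6,0,0,0, 1.2,0,0,0, 1.8,0,0,0, 2.4,0,0,0, 2.8,0,0,0, 3.2,0,0,0, 3.6,0,0,0, 3.6,0,0,0, 3.6,0,0,0, 3.6,0,0,0]'
python3 -m handwheel '[0,0,0,0, 0,0,0,0, 0,0,0,0, 0,0,0,0, 0,0,0,0, 0,0,0,0, -1,0,0,0, -3,0,0,0, -5,0,0,0, -7,0,0,0]' 2 25
```

```text
time_s: 4.05
tcp_pos: [0.5234, -0.3401, 0.0548]
eef_rot: [-108.7, 90.0, -18.8]
contact_force: [0.1, 0.3, 0.4]
gripper_width: 0.042
time_s: 5.3
tcp_pos: [0.5222, -0.3392, 0.1246]
eef_rot: [52.2, 89.8, 142.1]
contact_force: [0.1, -0.7, -3.4]
gripper_width: 0.03
```

```bash
python3 - <<'E'
from h import *
go((.38,-.25,.06),0)
E
```

```text
t 5.3 tcp [ 0.5222 -0.3392  0.1246] w 0.030035366369269633 F [ 0.08 -0.75 -3.37]
axes x,y,z [[-0.002, 0.002, -1.0], [-1.0, 0.001, 0.002], [0.001, 1.0, 0.002]] j [-15.1  20.4 -13.7  -0.1 -56.1 -74.9]
shift cm [ 6.51 14.21  8.89]
turn -0.1
turn 179.9
```

```bash
python3 -m handwheel '[-3,0,0,0, -4,4,2,0, -4,8,5,0, -2,12,8,0, 1,14.2,8.9,0, 4,14.2,8.9,0, 6,14.2,8.9,0, 7.5,14.2,8.9,0, 7.5,14.2,8.9,0, 7.5,14.2,8.9,0]' 2 12
python3 - <<'E'
from h import *
go((.38,-.25,.01),0)
E
```

```text
time_s: 6.55
tcp_pos: [0.3813, -0.2508, 0.05]
eef_rot: [45.6, 90.0, 135.6]
contact_force: [-0.1, -0.8, -2.8]
gripper_width: 0.03
t 6.55 tcp [ 0.3813 -0.2508  0.05  ] w 0.030024548460446027 F [-0.12 -0.77 -2.79]
axes x,y,z [[-0.0, 0.0, -1.0], [-1.0, 0.001, 0.0], [0.001, 1.0, 0.0]] j [ -8.5  11.7 -39.2  -0.  -39.1 -81.5]
shift cm [4.   0.13 0.08]
turn -0.0
turn 180.0
```

```bash
python3 -m handwheel '[1,0,0,0, 1.5,0,0,0, 1.8,0,0,0, 2.1,0,0,0, 2.4,0,0,0, 2.7,0,0,0, 3,0,0,0, 3.3,0,0,0, 3.5,0,0,0, 3.5,0,0,0]'
python3 -m handwheel '[0.1,0,0,0, 0.2,0,0,0, 0.3,0,0,0, 0.4,0,0,0, 0.45,0,0,0, 0.45,0,0,0, 0.45,0,0,0, 0.45,0,0,0, 0.45,0,0,0, 0.45,0,0,0]'
```

```text
time_s: 7.8
tcp_pos: [0.3822, -0.2511, 0.0149]
eef_rot: [-108.3, 89.9, -18.3]
contact_force: [2.7, -0.0, 2.7]
gripper_width: 0.0301
time_s: 9.05
tcp_pos: [0.3808, -0.2509, 0.0099]
eef_rot: [75.6, 89.9, 165.6]
contact_force: [0.7, -0.4, -0.7]
gripper_width: 0.0296
```

```bash
python3 -m handwheel '[0.1,0,0,0, 0.2,0,0,0, 0.2,0,0,0, 0.2,0,0,0, 0.2,0,0,0, 0.2,0,0,0, 0.2,0,0,0, 0.2,0,0,0, 0.2,0,0,0, 0.2,0,0,0]'
python3 - <<'E'
from h import *
s=cap('scene')
zoom(s,0,80,200,230,4,'pics/s3.png')
E
```

```text
time_s: 10.3
tcp_pos: [0.3812, -0.2509, 0.0088]
eef_rot: [-121.3, 90.0, -31.4]
contact_force: [-1.8, 4.3, 13.1]
gripper_width: 0.03
```

View pics/s3.png

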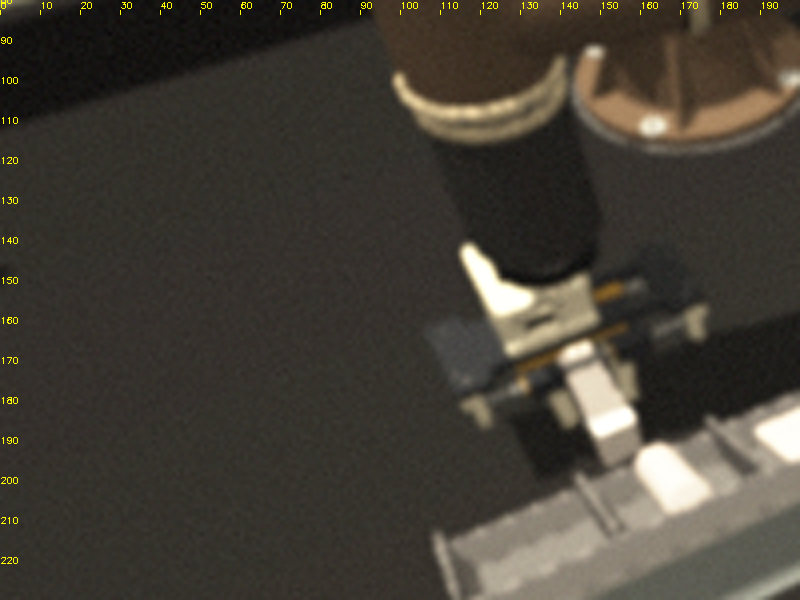

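```bash
python3 -m handwheel '[-0.1,0,0,0, -0.1,0,0,0, -0.1,0,0,0, -0.1,0,0,0, -0.1,0,0,0, -0.1,0,0,0, -0.1,0,0,0, -0.1,0,0,0, -0.1,0,0,0, -0.1,0,0,0]' 3.8 20
python3 -m handwheel '[0,0,0,0, 0,0,0,0, 0,0,0,0, 0,0,0,0, 0,0,0,0, 0,0,0,0, -2,0,0,0, -6,0,0,0, -11,0,0,0, -16,0,0,0]' 2 25
python3 - <<'E'
from h import *
s=cap('scene')
zoom(s,0,60,200,230,4,'pics/s4.png')
d=np.array([np.sin(np.radians(2.85)),-np.cos(np.radians(2.85))]);p=np.array([.5315,.2257])+d*.133
print(p)
go((*p,.20),2.85)
E
```

```text
time_s: 11.6
tcp_pos: [0.3813, -0.251, 0.0091]
eef_rot: [-131.3, 90.0, -41.4]
contact_force: [-0.4, -0.4, 0.2]
gripper_width: 0.0381
time_s: 12.85
tcp_pos: [0.3804, -0.2507, 0.17]
eef_rot: [66.8, 89.9, 156.7]
contact_force: [0.7, -0.0, -4.4]
gripper_width: 0.0294
[0.53811294 0.0928645 ]
t 12.9 tcp [ 0.3837 -0.2522  0.1768] w 0.029781599886339584 F [ 4.78 -1.05  4.41]
axes x,y,z [[0.007, -0.003, -1.0], [-1.0, -0.001, -0.007], [-0.001, 1.0, -0.003]] j [ -8.5   1.9 -30.    0.1 -57.6 -81.5]
shift cm [ -2.32 -15.47  34.49]
turn -2.8
turn 177.2
```

View pics/s4.png

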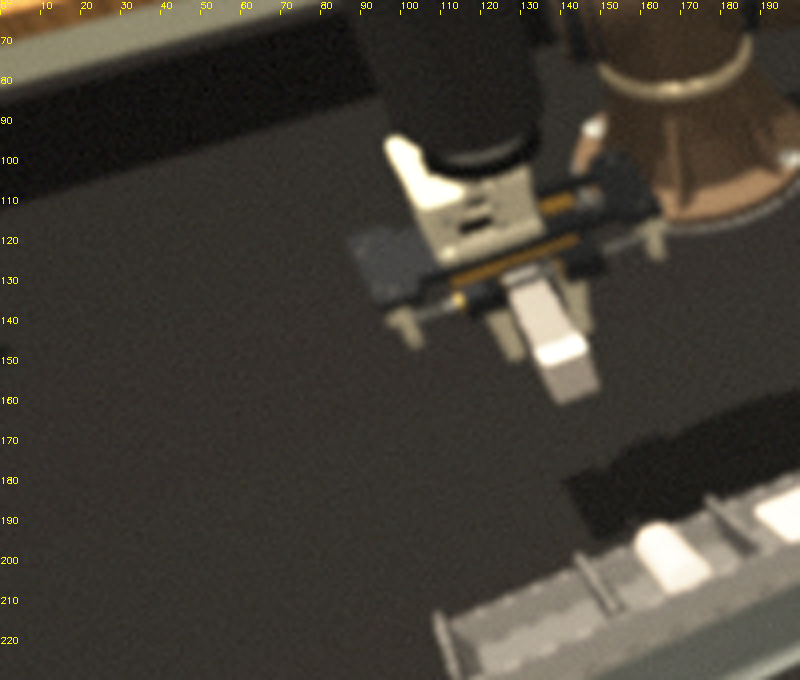

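```bash
python3 -m handwheel '[-2,-2,5,0, -2.8,-4,10,0, -2.8,-6.5,15,0, -2.8,-9,20,-1, -2.8,-11,25,-2, -2.8,-13.5,30,-2.8, -2.8,-15.5,34.5,-2.8, -2.8,-15.5,34.5,-2.8, -2.8,-15.5,34.5,-2.8, -2.8,-15.5,34.5,-2.8]'
python3 - <<'E'
from h import *
go((.538,.093,.136),2.85)
t=cap('top');zoom(t,75,185,265,260,4,'pics/t5.png')
s=cap('scene');zoom(s,180,50,365,190,4,'pics/s5.png')
E
```

```text
time_s: 14.15
tcp_pos: [0.536, 0.0931, 0.1967]
eef_rot: [107.3, 90.0, -160.0]
contact_force: [1.1, 1.0, -3.6]
gripper_width: 0.0301
t 14.15 tcp [0.536  0.0931 0.1967] w 0.03013276278734835 F [ 1.11  0.95 -3.62]
axes x,y,z [[-0.001, -0.0, -1.0], [-0.999, -0.047, 0.001], [-0.047, 0.999, -0.0]] j [  30.5    9.6  -18.4   -0.   -62.1 -117.8]
shift cm [ 6.07 -0.21 -0.02]
turn -0.1
turn 179.9
```

View pics/s5.png

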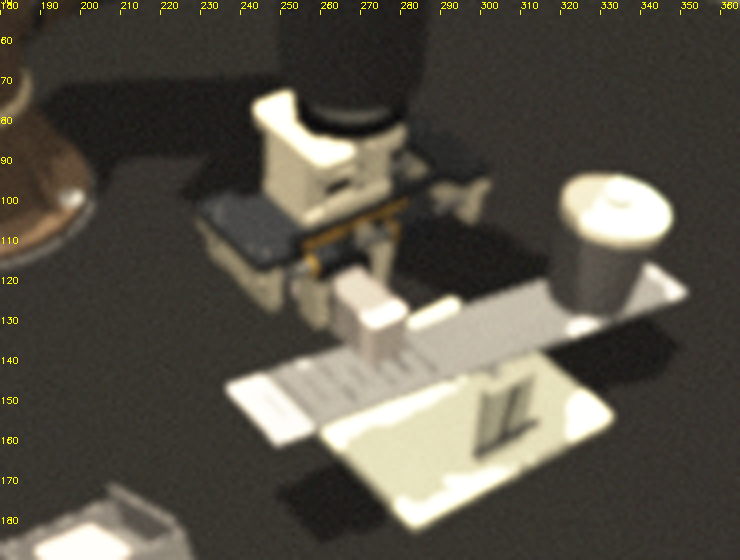

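```bash
python3 -m handwheel '[2,-0.1,0,0, 4,-0.2,0,0, 5,-0.2,0,0, 5.6,-0.2,0,0, 6.2,-0.2,0,0, 6.8,-0.2,0,0, 7.3,-0.2,0,0, 7.7,-0.2,0,0, 8,-0.2,0,0, 8.1,-0.2,0,0]'
python3 -m handwheel '[0,0,0,0, 0,0,0,0, 0,0,0,0, 0,0,0,0, 0,0,0,0, 0,0,0,0, 0,0,0,0, 0,0,0,0, 0,0,0,0, 0,0,0,0]'
python3 - <<'E'
from h import *
go((.538,.093,.114),2.85)
s=cap('scene');zoom(s,180,50,365,190,4,'pics/s6.png')
E
```

```text
time_s: 15.5
tcp_pos: [0.5386, 0.094, 0.116]
eef_rot: [154.6, 90.0, -112.6]
contact_force: [-0.3, -2.1, -2.2]
gripper_width: 0.0294
time_s: 16.75
tcp_pos: [0.5386, 0.0941, 0.1161]
eef_rot: [-101.1, 90.0, -8.4]
contact_force: [-0.0, -1.6, -0.6]
gripper_width: 0.0297
t 16.75 tcp [0.5386 0.0941 0.1161] w 0.029709254270870993 F [-0.03 -1.57 -0.62]
axes x,y,z [[0.0, -0.0, -1.0], [-0.999, -0.048, -0.0], [-0.048, 0.999, -0.0]] j [  30.4   14.3  -24.1    0.   -51.6 -117.7]
shift cm [ 0.21  0.07 -0.1 ]
turn -0.1
turn 179.9
```

View pics/s6.png

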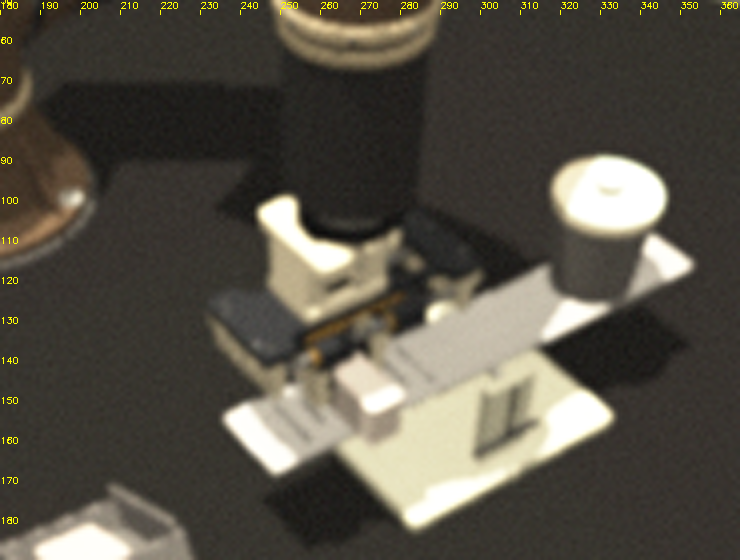

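```bash
python3 -m handwheel '[0,0,0,0, 0,0,0,0, 0,0,0,0, 0,0,0,0, 0,0,0,0, 0,0,0,0, -1,0,0,0, -4,0,0,0, -8,0,0,0, -12,0,0,0]' 4.4 20
python3 -m handwheel '[-1,4,-3,0, -1,8,-6,0, -1,12,-10,0, -1,12,-14,0, -1,12,-18,0, -1,12,-22,0, -1,12,-22,0, -1,12,-22,0, -1,12,-22,0, -1,12,-22,0]'
python3 - <<'E'
from h import *
import pickle
t=cap('top');s=cap('scene');pickle.dump((t,s),open('c1.pkl','wb'))
zoom(t,75,185,265,260,4,'pics/t7.png')
zoom(s,225,85,365,190,5,'pics/s7.png')
E
```

```text
time_s: 18.05
tcp_pos: [0.5385, 0.0939, 0.238]
eef_rot: [-82.0, 90.0, 10.8]
contact_force: [-0.2, 1.0, -0.3]
gripper_width: 0.0439
time_s: 19.3
tcp_pos: [0.4294, -0.1308, 0.2462]
eef_rot: [-84.0, 90.0, 8.9]
contact_force: [0.2, -0.5, 0.1]
gripper_width: 0.0438
```

View pics/s7.png

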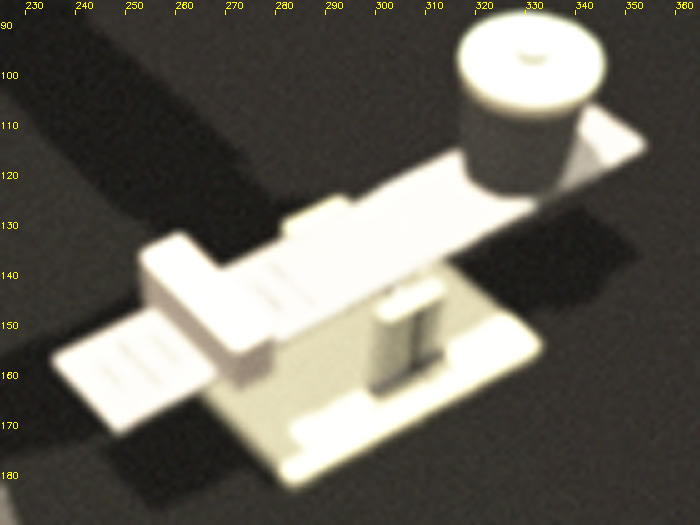

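View pics/t7.png

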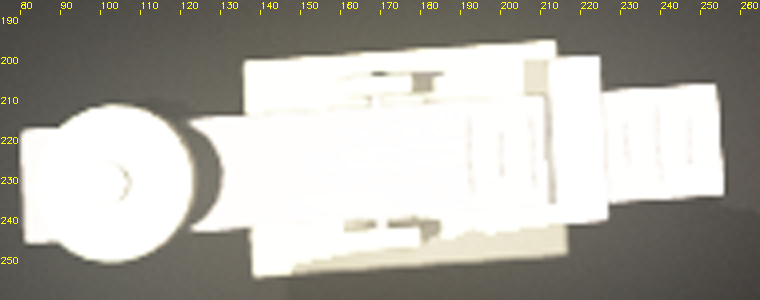

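```bash
python3 - <<'E'
from h import *
import pickle
t,s=pickle.load(open('c1.pkl','rb'))
yw=np.radians(2.85);ex=np.array([np.cos(yw),np.sin(yw),0]);ey=np.array([-np.sin(yw),np.cos(yw),0]);P=np.array([.5315,.2257,.09])
def deck(x,y,z,th): # th neg: free arm (-y) up
    c,sn=np.cos(th),np.sin(th)
    yy=y*c-(z+.015)*sn; zz=y*sn+(z+.015)*c
    return P+ex*x+ey*yy+[0,0,zz]
for th in(-.15,-.05,-.02,0,.02,.05,.1):
    print(th,[np.round(proj(s,deck(x,y,0,th)),1).tolist() for x,y in((-.035,-.22),(.035,-.22),(.035,.22))],[np.round(proj(t,deck(x,y,0,th)),1).tolist() for x,y in((.035,-.22),(-.035,.22))])
c,_=pickle.load(open('c0.pkl','rb'))
_,s0=pickle.load(open('c0.pkl','rb'))
zoom(s0,228,135,278,180,12,'pics/a.png');zoom(s,228,135,278,180,12,'pics/b.png')
zoom(s0,330,95,365,135,12,'pics/a2.png');zoom(s,330,95,365,135,12,'pics/b2.png')
cv2.imwrite('pics/ab.png',cv2.resize(np.vstack([np.hstack([cv2.imread('pics/a.png')[:480],cv2.imread('pics/a2.png')]),np.hstack([cv2.imread('pics/b.png')[:480],cv2.imread('pics/b2.png')])]),None,fx=.6,fy=.6))
E
```

```text
-0.15 [[236.8, 146.1], [249.9, 159.6], [351.2, 122.7]] [[251.6, 205.6], [88.1, 243.9]]
-0.05 [[236.1, 151.7], [248.9, 165.3], [352.7, 117.7]] [[253.1, 205.7], [83.9, 244.7]]
-0.02 [[236.0, 153.3], [248.7, 166.9], [353.1, 116.2]] [[253.3, 205.7], [82.8, 244.9]]
0 [[235.9, 154.3], [248.6, 167.9], [353.3, 115.2]] [[253.5, 205.7], [82.1, 245.0]]
0.02 [[235.9, 155.4], [248.6, 168.9], [353.5, 114.2]] [[253.6, 205.8], [81.4, 245.2]]
0.05 [[235.9, 156.9], [248.5, 170.5], [353.8, 112.8]] [[253.6, 205.8], [80.4, 245.4]]
0.1 [[236.1, 159.4], [248.6, 172.9], [354.2, 110.4]] [[253.6, 205.9], [78.9, 245.8]]
```

View pics/ab.png

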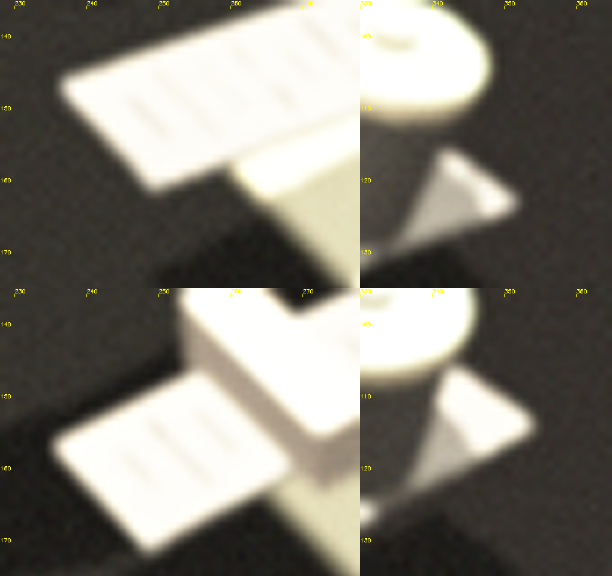

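```bash
cat >> h.py <<'E'
yw=np.radians(2.85);ex=np.array([np.cos(yw),np.sin(yw),0]);ey=np.array([-np.sin(yw),np.cos(yw),0]);P=np.array([.5315,.2257,.09])
def deck(x,y,z,th):
    c,sn=np.cos(th),np.sin(th)
    yy=y*c-(z+.015)*sn; zz=y*sn+(z+.015)*c
    return P+ex*x+ey*yy+[0,0,zz]
def edge(s,cols,guess,pol):
    g=s['image'].sum(2).astype(float);g=cv2.GaussianBlur(g,(3,3),.6);r=[]
    for u in cols:
        v0=guess(u);w=g[int(v0)-6:int(v0)+7,u];lo,hi=w.min(),w.max();m=(lo+hi)/2
        for k in range(len(w)-1):
            if (w[k]-m)*(w[k+1]-m)<=0 and (w[k+1]-w[k])*pol>0: r.append(int(v0)-6+k+(m-w[k])/(w[k+1]-w[k]));break
        else: r.append(np.nan)
    return np.array(r)
def row(s,a,b,u,th): # predicted row at col u of deck edge a-b
    p=proj(s,deck(*a,0,th));q=proj(s,deck(*b,0,th));return p[1]+(q[1]-p[1])*(u-p[0])/(q[0]-p[0])
def tilt(s0,s):
    ths=np.linspace(-.15,.15,61);out=[]
    for a,b,cols in[((-.035,-.22),(.035,-.22),range(239,247)),((-.035,.22),(.035,.22),range(345,350))]:
        pol=-1 if a[1]<0 else 1
        m0=edge(s0,cols,lambda u:row(s0,a,b,u,-.15)+(.8 if pol<0 else 0),pol)
        best=None
        for g in(-.1,-.05,0,.05,.1):
            m=edge(s,cols,lambda u:row(s,a,b,u,g)+(.8 if pol<0 else 0),pol)
            d=np.nanmedian(m-m0);pred=[np.mean([row(s,a,b,u,t)-row(s,a,b,u,-.15) for u in cols]) for t in ths]
            th=np.interp(d*(-pol),np.array(pred)*(-pol),ths)
            if best is None or abs(th-g)<abs(best[0]-best[2]): best=(round(th,4),round(np.nanstd(m-m0),2),g)
        out.append(best)
    return out
E
python3 - <<'E'
from h import *
import pickle
_,s0=pickle.load(open('c0.pkl','rb'));t,s=pickle.load(open('c1.pkl','rb'))
print(tilt(s0,s))
# block top-face from top view: corners
for u,v in[(210.5,200),(222.5,199),(224.5,240),(211,241)]:
    p=onz(t,u,v,.142);q=p-P;print(np.round(p,4),'deck x,y',round(q@ex,4),round(q@ey,4))
E
```

```text
[(np.float64(0.0338), np.float64(0.05), 0.05), (np.float64(nan), np.float64(nan), -0.1)]
[0.5926 0.113  0.142 ] deck x,y 0.0554 -0.1156
[0.5945 0.0835 0.142 ] deck x,y 0.0558 -0.1452
[0.4947 0.0798 0.142 ] deck x,y -0.044 -0.1439
[0.4928 0.1126 0.142 ] deck x,y -0.0442 -0.111h.py:49: RuntimeWarning: All-NaN slice encountered
  d=np.nanmedian(m-m0);pred=[np.mean([row(s,a,b,u,t)-row(s,a,b,u,-.15) for u in cols]) for t in ths]
  var = nanvar(a, axis=axis, dtype=dtype, out=out, ddof=ddof,
```

```bash
python3 - <<'E'
from h import *
go((.540,.0965,.111),2.85)
E
```

```text
t 19.4 tcp [ 0.4294 -0.1309  0.2461] w 0.04415723163936833 F [ 0.01 -0.02  0.41]
axes x,y,z [[0.0, 0.0, -1.0], [-0.999, -0.049, -0.0], [-0.049, 0.999, 0.0]] j [  8.3  -2.2 -24.5  -0.  -67.7 -95.5]
shift cm [ 13.52 -12.17  22.17]
turn -0.0
turn 180.0
```

```bash
python3 -m handwheel '[0,-3,5.5,0, 0,-6,11,0, 0,-9,16.5,0, 0,-12.2,22.2,0, 3,-12.2,22.2,0, 6,-12.2,22.2,0, 9,-12.2,22.2,0, 11,-12.2,22.2,0, 12.5,-12.2,22.2,0, 13.4,-12.2,22.2,0]' 4.4 20
python3 -m handwheel '[0.1,0,0,0, 0.1,0,0,0, 0.1,0,0,0, 0.1,0,0,0, 0.1,0,0,0, 0.1,0,0,0, 0.1,0,0,0, -1,0,0,0, -2.5,0,0,0, -4,0,0,0]' 2 20
python3 - <<'E'
from h import *
s=cap('scene');zoom(s,180,50,365,190,4,'pics/s8.png')
go((.537,.1105,.1155),2.85)
E
```

```text
time_s: 20.65
tcp_pos: [0.5404, 0.0963, 0.1114]
eef_rot: [124.6, 90.0, -142.6]
contact_force: [-0.9, 0.5, 0.7]
gripper_width: 0.044
time_s: 21.9
tcp_pos: [0.5405, 0.0963, 0.1533]
eef_rot: [-29.7, 90.0, 63.1]
contact_force: [0.5, 0.8, -2.7]
gripper_width: 0.0299
t 21.95 tcp [0.5417 0.0966 0.1555] w 0.029959692584989022 F [ 0.56 -0.04 -1.01]
axes x,y,z [[0.003, 0.001, -1.0], [-0.999, -0.049, -0.003], [-0.049, 0.999, 0.001]] j [  30.5   12.1  -21.1    0.   -56.6 -117.8]
shift cm [4.   0.41 1.4 ]
turn -0.1
turn 179.9
```

View pics/s8.png

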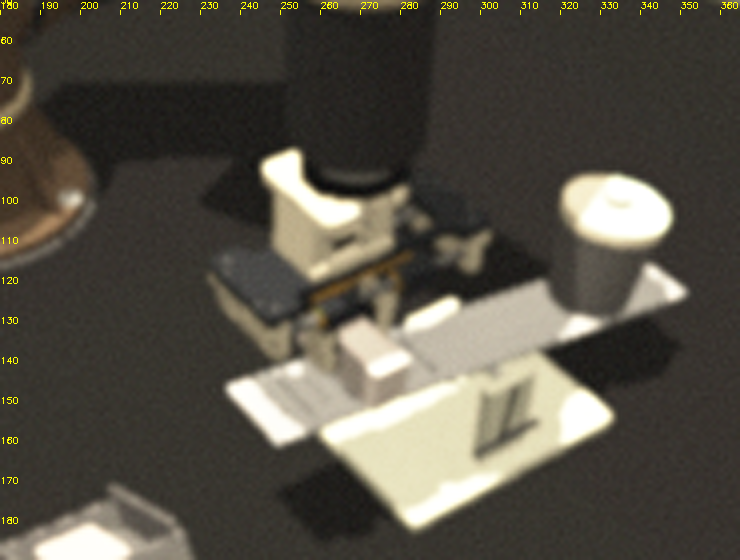

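```bash
python3 -m handwheel '[0,0.2,0.6,0, 0.5,0.4,1.3,0, 1.3,0.4,1.3,0, 2,0.4,1.3,0, 2.6,0.4,1.3,0, 3.1,0.4,1.3,0, 3.5,0.4,1.3,0, 3.8,0.4,1.3,0, 3.8,0.4,1.3,0, 3.8,0.4,1.3,0]'
python3 -m handwheel '[0,0,0,0, 0,0,0,0, 0,0,0,0, 0,0,0,0, 0,0,0,0, 0,0,0,0, -1,0,0,0, -4,0,0,0, -8,0,0,0, -12,0,0,0]' 4.4 20
python3 -m handwheel '[-1,4,-3,0, -1,8,-6,0, -1,12,-10,0, -1,12,-14,0, -1,12,-18,0, -1,12,-22,0, -1,12,-22,0, -1,12,-22,0, -1,12,-22,0, -1,12,-22,0]'
python3 - <<'E' 2>/dev/null
from h import *
import pickle
t=cap('top');s=cap('scene');pickle.dump((t,s),open('c2.pkl','wb'))
_,s0=pickle.load(open('c0.pkl','rb'))
print(tilt(s0,s))
zoom(t,75,185,265,260,4,'pics/t9.png')
zoom(s,225,85,365,190,5,'pics/s9.png')
E
```

```text
time_s: 23.2
tcp_pos: [0.5359, 0.1088, 0.1143]
eef_rot: [-96.6, 90.0, -3.9]
contact_force: [0.3, -1.8, 0.5]
gripper_width: 0.03
time_s: 24.45
tcp_pos: [0.5358, 0.1088, 0.236]
eef_rot: [-88.1, 90.0, 4.6]
contact_force: [1.0, 0.4, -0.5]
gripper_width: 0.0434
time_s: 25.7
tcp_pos: [0.4267, -0.1159, 0.2442]
eef_rot: [-78.7, 90.0, 14.1]
contact_force: [-0.8, 0.6, -0.3]
gripper_width: 0.0437
[(np.float64(0.0009), np.float64(0.12), 0), (np.float64(0.0003), np.float64(0.15), 0)]
```

View pics/s9.png

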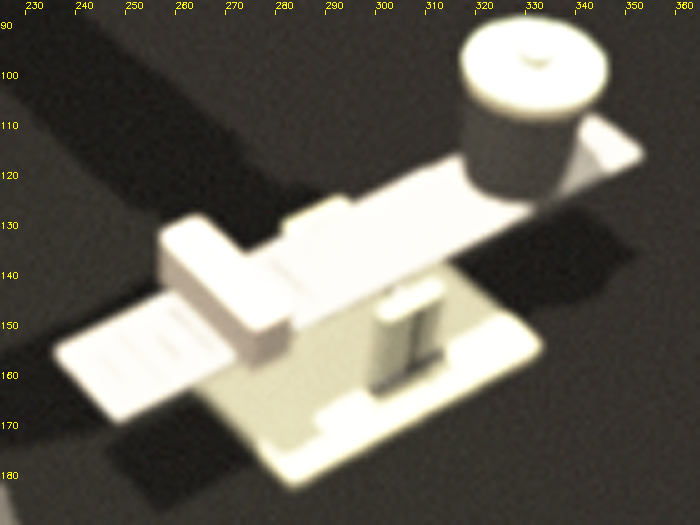

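View pics/t9.png

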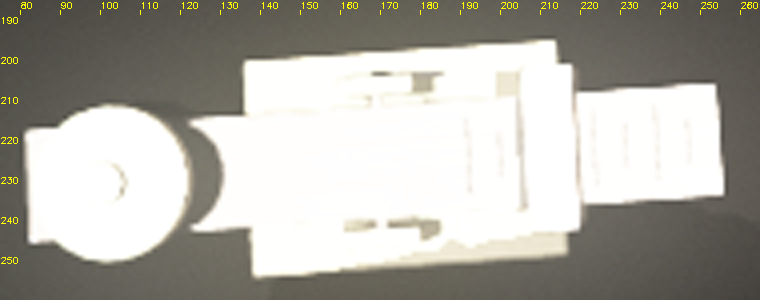

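```bash
python3 - <<'E' 2>/dev/null
from h import *
import pickle
_,s0=pickle.load(open('c0.pkl','rb'));t0=_
s=cap('scene');t=cap('top');print(tilt(s0,s))
zoom(s,100,170,325,270,3,'pics/s10.png')
g=lambda c,b:cv2.absdiff(cv2.cvtColor(c['image'][b[1]:b[3],b[0]:b[2]],7),cv2.cvtColor(t0['image'][b[1]:b[3],b[0]:b[2]],7)).mean()
print('bystander diff',g(t,(210,105,310,150)))
print(sensors.get_state()['time_s'])
E
```

```text
[(np.float64(0.001), np.float64(0.11), 0), (np.float64(0.0001), np.float64(0.15), 0)]
bystander diff 4.340888888888889
25.9
```

View pics/s10.png

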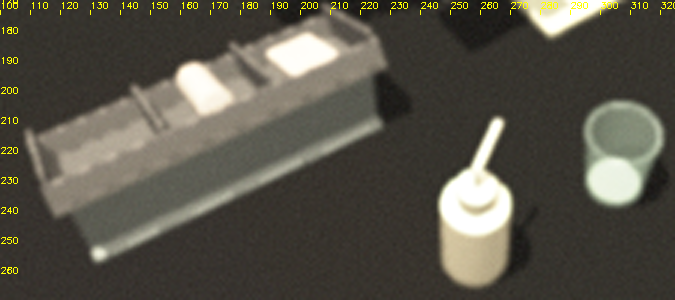

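The round bar (165,200), flat bar (200,188), bottle (258,245) and beaker (307,222) all stand where they were at the start, and the beam is steady and level.

```bash
python3 -c "
from plant import workorder
print(workorder.close_job())"
```

```text
the job is handed in; nothing more can be done
None
```

The counterweight now rests crosswise on the free arm, about 116 mm from the pivot by my estimate, and the beam stands level. I handed the job in at about 26 s of the 64 s allowed.

- **How it was done:** I gripped the bar at its slope angle and pressed it flat on the bench to square it in the jaws. A first placing at about 129 mm came to rest tilted about +0.03 rad, so I regripped it and moved it about 13 mm inwards.
- **Level check:** Edge measurements at both ends of the deck gave a tilt of about 0.000 to 0.001 rad in two pictures taken about 0.15 s apart. A rougher corner reading gave about -0.005 rad. Both are within the 0.02 rad limit.
- **Other objects:** By eye, in the last scene picture the round bar, flat bar, wash bottle and beaker were where they started. The robot was well clear and touching nothing.
- **Checks that disagreed:** Points matched between the two cameras missed each other by 3 to 19 mm, so I worked mainly from the top camera and the given sizes. At the first placing, the edge method failed at the bucket end. I took that tilt from the free end (0.034 rad) and corner readings (0.022 to 0.034 rad).

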